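Close up the dosing pump's drive bay

ROBOT

A 6-joint arm with a two-finger parallel gripper is mounted at the origin on the work surface. World frame = base frame: x ahead of the robot, y to its left, z up, the work surface at z = 0. Lengths are in mm, angles in rad, forces in N, time in s.
With the tool pointing down it reaches from about 400 to 925 mm from the base axis. Payload 12.5 kg.
Tool frame: the origin (TCP) lies at the very end of the fingers, on their centre line; the grasp point (between the pads) lies 19 mm behind it; z points along the fingers, y is the line along which they close (so a half turn about z gives the same grasp; the last joint's range is limited). The gripper opens to 95 mm and grips with 3 to 60 N. Pads are 20 mm wide; open, the fingers measure 119 mm over their backs; the gripper's body (75 mm by 180 mm) begins 59 mm behind the grasp point.
Start: joints at [1.2, 0.491, 1.559, -0, 1.092, -0.106], TCP at [163.555, 603.238, 214.661] pointing down, gripper open.
Joint ranges: [-3.1, 3.1], [-0.84, 2.19], [0.05, 2.79], [-1.13, 4.28], [0.06, 2.93], [-2.69, 2.69]. Speed limits (rad/s): [2.22, 2.22, 2.79, 3.14, 3.14, 3.14].

INTERFACE

Orientations are given as a unit quaternion [w, x, y, z].
In Python, from workcell import arm gives the robot as it stands.
- The arm moves only by the shell command python3 -m pendant 'ROWS' [OPENING] [FORCE]. ROWS is JSON, a list that holds one entry, the list of rows, each a list of 6 numbers: the shift along the tool's x, y, z in mm, then the turn, a rotation vector about the tool's x, y, z in rad. In form: [[[dx, dy, dz, rx, ry, rz], ...]]. A call has 1 to 20 rows; each row shifts and turns the commanded pose from where the row before left it, along the tool's axes as they then stand; what a row does not reach is not made up. A row lasts 1/12 s, in which the tool goes at most 41.7 mm and 7.16 degrees, less where a joint would pass 70% of its speed; a pose out of reach is approached as far as the arm can. A call is refused whole if a number of a shift passes 41.7 or a number of a turn 0.125, either way. A call with a gripper value outside its range is refused whole. OPENING is the opening, from 0 (shut) to 1 (fully open), set as the call begins (- or left out, the last holds). The fingers move at their own pace and stop on an object; FORCE is the grip in N (left out, the last holds). Time passes only in rows, so rows that do not move let the fingers close. It gives the time, the measured TCP pose, the force, the opening and the grip force at its end, in the units of the state.
- arm.get_state(): the state, without advancing time (a new reading comes with each control period).
- arm.capture(name): name is "scene" or "side" or "wrist"; returns a dict with "frame" (384x512x3 uint8, blue, green, red), "z_map" (384x512 float32, mm along the optical axis (not along the pixel's ray), 0 where there is no reading), "fx", "fy", "cx", "cy" (pixels), "view" (4x4, takes a point from world to camera coordinates); the wrist camera has in their place "T_tool_cam" (4x4, takes a point from camera to tool coordinates, whose origin is the TCP and whose axes are the flange's). Camera axes: x right, y up, looking along -z (the intrinsics and any distortion apply to the point x, -y, -z); pixel columns grow to the right and rows downward; lengths in mm; the calibration is good to about 2 mm. A picture is of the moment at which its call begins: read the wrist's pose just before it.
- arm.hand_in(): hands the job in; it is judged then, once.
The state is a dict: "clock": time; "q": joint angles; "qvel": joint speeds; "tau": joint torques, N m; "tcp_pos": TCP position; "ee_rot": TCP orientation; "wrist_force": force on the tool from outside, world axes, zero at the start; "torque": the same for the moment, N m; "opening": opening from 0.0 (shut) to 1.0 (fully open); "grasp_force": force on a finger pad.
Only numpy, scipy, OpenCV 4.12 (cv2) and the standard library are available. Lean on these libraries where they do the work, as an engineer would, in place of code of your own. Each camera call takes 0.05 s, during which the arm holds its last target. There are 200 camera calls.

TASK

One dosing pump's drive bay is open: push the steel shaft gently along its V-groove until its end rests against the red stop. Then take the blue cover plate from the bench and put it back over the pump's two pins so that it lies flat and fully down, setting it down rather than dropping it, and let go. Leave the other things on the bench standing where they are.

Things in the scene. Friction and masses are not known exactly. Their poses are not given: they have to be found in the camera images.
- pump: White pump unit fixed to the bench, 120 (x) x 100 (y) x 70 mm high; origin: centre of underside, z up. Open bay 60 mm wide (y -30 to 30) along x, open above and at the -x end, between side walls 20 mm wide with tops (rim) at z 70. It stands left or right of the bench's middle, +x within about 26 degrees of world +y. Black panel with blue display on the -y side.
- groove_mouth (a point): Open -x end of the aluminium 90 degree V-groove in the pump's bay: at (-60, 0, 57) in the pump's frame, on the line of the shaft's axis. The groove runs from here along the pump's +x to the stop; its upper edges and the flat ledges beside it lie at z 54. Same axes as the pump.
- pin_a (a point): Tip of one steel pin, at (35, 40, 84) in the pump's frame. The pin is 7 mm in diameter, stands 14 mm above the rim and tapers over the top 5 mm.
- pin_b (a point): Tip of the other, equal steel pin, at (-35, -40, 84) in the pump's frame.
- stop: Red rigid end wall of the pump's bay, the stop for the shaft; part of the pump, with the same origin and axes as pump. Its inner face, which the shaft's end meets, is at x 52, y -30 to 30, z 40 to 70.
- shaft: Loose steel shaft, 20 mm in diameter, 104 long, 0.15 to 0.28 kg, in the V-groove, axis at z 57 in the pump's frame (top 3 mm below the rim). Origin: middle of its axis; x from tail to front end; it may roll. Starts 25 to 50 mm short of the stop, tail sticking out; home, its origin is at x 0 of the pump and its tail 8 mm inside the housing's end. Sliding takes 1 to 5 N along the pump's +x.
- shaft_tail (a point): Centre of the shaft's flat tail face (-x end; the last 14 mm are orange), 52 mm from the shaft's origin: the place to push.
- cover: Loose blue cover plate, 134 (x) x 100 (y), 0.12 to 0.21 kg, flat on the bench, right way up, on the other side from the pump. Origin: centre of footprint at the lips' lower edge, z up. Plate z 10 to 16; holes 10 mm wide at (35, 40), (-35, -40) take the pins. Seated, its origin is at (0, 0, 60) in the pump's frame, x axes parallel; half a turn round fits as well.
- cover_grip (a point): Top centre, at (0, 0, 50) in the cover's frame, of the black grip block on the cover: 56 (x) x 16 (y) mm, z 16 to 50, to be pinched across y. Under the plate, along both x ends of the cover, a lip 4 mm thick reaches down to z 0 (inner faces at x +-63): it passes outside the pump's ends and strikes the shaft if that is not home.
- beaker: Clear plastic beaker, 96 mm in diameter at the rim, 130 mm high, bystander. Origin: centre of its underside.
- screw_cap: Blue jerrycan cap lying mouth up, 60 mm in diameter, 28 mm high, bystander. Origin: centre of its underside.
- spray_bottle: White spray bottle, 72 mm in diameter, 180 mm high, bystander. Origin: centre of its underside.
- sample_jar: Amber glass jar with a white cap, 54 mm in diameter, 70 mm high, bystander. Origin: centre of its underside.
- screwdriver: Screwdriver with a red handle, about 180 mm long, lying on the bench, bystander. Origin: underside of its middle, x towards the tip.
- hose_clamp_knob: Black clamp knob, 40 mm in diameter, 34 mm high, bystander. Origin: centre of its underside.
Things that resemble listed ones, but are neither listed nor needed, are in the scene too. What is shaped like the cover but green is not meant. Of the things shaped like the shaft, the steel one is meant.

How it is judged:
By the outcome, as a careful person would: the job done as asked, in the order asked, and still so for the second after the job is handed in, with the robot touching nothing.
It also fails if it takes over 58 s, if anything falls off the work surface, if the arm or the gripper's body presses on something with over 40 N, if the wrist force passes 120 N, or if a joint passes its speed limit or range.

## Working session

There is one attempt and no reset: what is moved stays moved. The work goes in short steps, Python scripts to look and compute and a shell command to move; the robot and the scene stay as the last step left them, time stands still between calls to the robot, and variables do not carry over. Pictures are saved under pics/ and viewed, at most 10 in all, crops included, and the job is handed in when it is done.

```bash
mkdir -p pics; ls
cat > h.py <<'E'
import numpy as np, cv2
from workcell import arm
from scipy.spatial.transform import Rotation as R
def tool(s):
    T=np.eye(4); q=s["ee_rot"]; T[:3,:3]=R.from_quat([q[1],q[2],q[3],q[0]]).as_matrix(); T[:3,3]=s["tcp_pos"]; return T
def cap(name):
    s=arm.get_state(); c=arm.capture(name)
    c["C"]=tool(s)@np.array(c["T_tool_cam"]) if name=="wrist" else np.linalg.inv(np.array(c["view"]))
    z=c["z_map"]; v,u=np.mgrid[:z.shape[0],:z.shape[1]]
    P=np.stack([(u-c["cx"])/c["fx"]*z,-(v-c["cy"])/c["fy"]*z,-z],-1)
    c["P"]=P@c["C"][:3,:3].T+c["C"][:3,3]; c["P"][z==0]=np.nan
    return c
E
python3 - <<'E'
from h import *
import pickle
a=cap("scene");b=cap("side")
print({k:v for k,v in a.items() if k not in("frame","z_map","P")}.keys(),a["fx"],a["cx"],a["C"].round(2),b["C"].round(2))
pickle.dump((a,b),open("c.pkl","wb"))
cv2.imwrite("pics/scene.png",cv2.resize(a["frame"],(800,600),interpolation=cv2.INTER_CUBIC))
cv2.imwrite("pics/side.png",cv2.resize(b["frame"],(800,600),interpolation=cv2.INTER_CUBIC))
s=arm.get_state();print(s,tool(s).round(3))
E
```

```text
pics
dict_keys(['fx', 'fy', 'cx', 'cy', 'view', 'C']) 398.29820572965247 252.4074488898181 [[-1.30000e-01 -8.50000e-01  5.10000e-01  1.03437e+03]
 [ 9.90000e-01 -1.20000e-01  6.00000e-02  6.78600e+01]
 [ 1.00000e-02  5.10000e-01  8.60000e-01  8.95380e+02]
 [ 0.00000e+00  0.00000e+00  0.00000e+00  1.00000e+00]] [[ 7.70000e-01  3.90000e-01 -5.00000e-01 -2.39310e+02]
 [-6.40000e-01  4.80000e-01 -6.00000e-01 -8.77190e+02]
 [ 1.00000e-02  7.80000e-01  6.20000e-01  1.03039e+03]
 [ 0.00000e+00  0.00000e+00  0.00000e+00  1.00000e+00]]
{'clock': 0.1, 'q': array([ 1.20041639e+00,  4.91451448e-01,  1.55939303e+00, -2.01404386e-05,
        1.09166840e+00, -1.05586100e-01]), 'qvel': array([-0.00016757, -0.00083859, -0.00260688,  0.00096044, -0.00088716,
       -0.00037043]), 'tau': array([ 2.69233627e-03, -6.13627052e+01, -2.58609903e+01,  6.94401492e-02,
        4.69928922e-02, -2.07204835e-05]), 'tcp_pos': array([163.46695857, 603.02678801, 214.14833885]), 'ee_rot': array([-9.97848807e-05,  1.32005843e-01,  9.91248831e-01, -4.49246200e-04]), 'wrist_force': array([ 0.02917571, -0.25993243,  0.12069591]), 'torque': array([-0.02197965, -0.01890772, -0.00871848]), 'grasp_force': 0.0, 'opening': 1.000248338647529} [[-9.65000e-01  2.62000e-01 -0.00000e+00  1.63467e+02]
 [ 2.62000e-01  9.65000e-01 -1.00000e-03  6.03027e+02]
 [ 0.00000e+00 -1.00000e-03 -1.00000e+00  2.14148e+02]
 [ 0.00000e+00  0.00000e+00  0.00000e+00  1.00000e+00]]
```

View pics/scene.png

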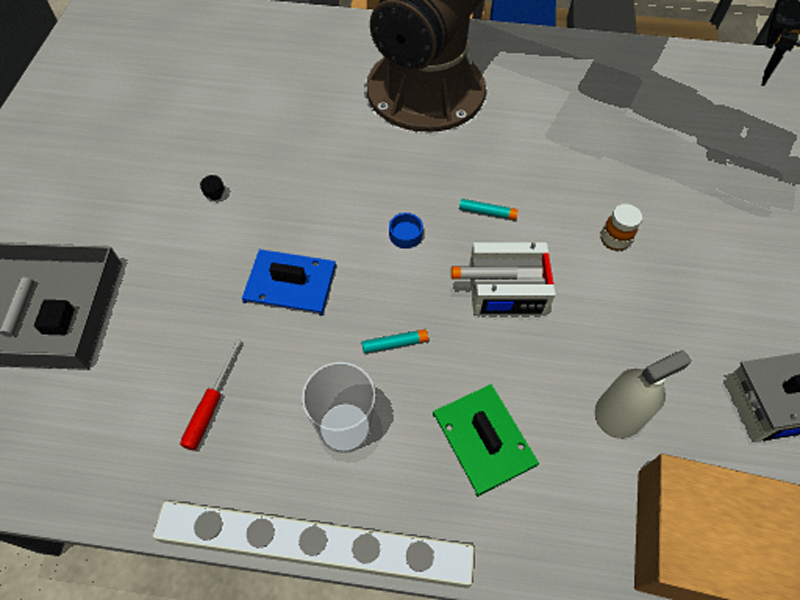

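View pics/side.png

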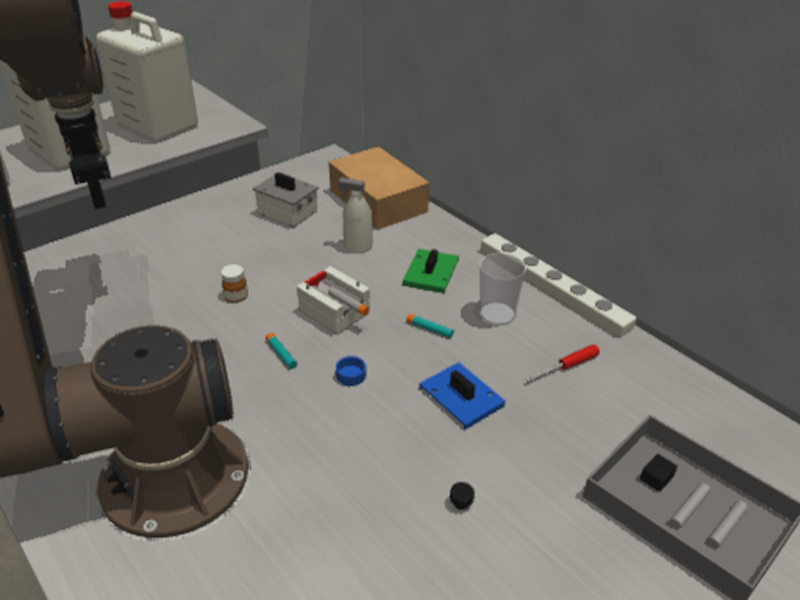

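The scene picture shows the open pump at (512,278) with the steel shaft in it, orange tail at (456,272) and red stop at (548,268), and the blue cover at (290,282). The look-alikes:
- **Covers:** a blue plate at (290,282) and a green one at (487,440). Blue is the one meant.
- **Shafts:** teal rods at (490,210) and (395,341), grey rods in the tray at (17,305), and the steel shaft in the open groove at (485,272). The one in the groove fits.
- **Pumps:** a closed grey one at (765,395) isn't meant. The open white one is.

Next I'll measure these and make a confirming crop.

```bash
cat > m.py <<'E'
from h import *
import pickle
a,b=pickle.load(open("c.pkl","rb"))
def rect(p):
    (c,sz,_)=cv2.minAreaRect(p.astype(np.float32)); bx=cv2.boxPoints(cv2.minAreaRect(p.astype(np.float32)))
    e=[bx[1]-bx[0],bx[2]-bx[1]]; l=max(e,key=np.linalg.norm)
    return np.round(c,1),np.round(sz,1),round(np.degrees(np.arctan2(l[1],l[0]))%180,1)
for n,c in(("scene",a),("side",b)):
    hsv=cv2.cvtColor(c["frame"],cv2.COLOR_BGR2HSV); P=c["P"]; z=P[...,2]
    H,S,V=[hsv[...,i].astype(int) for i in range(3)]
    # blue comps
    m=((abs(H-110)<15)&(S>150)&(z>8)&(z<24)).astype(np.uint8)
    k,L,st,ce=cv2.connectedComponentsWithStats(m)
    for i in range(1,k):
        if st[i,4]>150:
            p=P[L==i]; print(n,"blue",ce[i].round(),st[i,4],rect(p[:,:2]),np.median(p[:,2]).round(1))
    red=(((H<8)|(H>172))&(S>150)&(V>80)&(z>35)&(z<80)).astype(np.uint8)
    k,L,st,ce=cv2.connectedComponentsWithStats(red)
    for i in range(1,k):
        if st[i,4]>15: p=P[L==i]; print(n,"red",ce[i].round(),p.mean(0).round(1),p.min(0).round(),p.max(0).round())
    org=((H>=8)&(H<22)&(S>150)&(V>120)&(z>45)&(z<75)).astype(np.uint8)
    k,L,st,ce=cv2.connectedComponentsWithStats(org)
    for i in range(1,k):
        if st[i,4]>15: p=P[L==i]; print(n,"orange",ce[i].round(),p.mean(0).round(1),p.min(0).round(),p.max(0).round())
    # rim
    rim=(abs(z-70)<5)&(P[...,0]>400)&(P[...,0]<800)&(P[...,1]>50)&(P[...,1]<330)
    k,L,st,ce=cv2.connectedComponentsWithStats(rim.astype(np.uint8))
    for i in range(1,k):
        if st[i,4]>60: p=P[L==i]; print(n,"rim",ce[i].round(),st[i,4],rect(p[:,:2]),np.median(p[:,2]).round(1))
E
python3 m.py
python3 - <<'E'
import cv2
i=cv2.imread("pics/scene.png")
cv2.imwrite("pics/crop.png",cv2.resize(i[180:340,220:580],(800,356),interpolation=cv2.INTER_CUBIC))
E
```

```text
scene blue [185. 180.] 1468 (array([ 507.8, -173.8]), array([135.7, 103.1]), np.float32(87.3)) 15.8
scene red [350. 172.] [463.5 243.4  69.5] [434. 237.  66.] [491. 250.  74.]
scene orange [292. 174.] [487.1  99.2  64.1] [479.  92.  56.] [493. 106.  69.]
scene rim [330. 172.] 826 (array([470.7, 188.2]), array([104. , 120.4]), np.float32(97.7)) 69.5
scene rim [309. 173.] 136 (array([479.3, 143.2]), array([ 12.9, 102.2]), np.float32(97.4)) 66.4
side blue [296. 253.] 911 (array([ 506.2, -175.5]), array([137.5, 101.2]), np.float32(87.4)) 14.8
side red [202. 178.] [463.5 239.2  63.1] [435. 233.  48.] [489. 248.  72.]
side orange [232. 197.] [479.9  96.7  61.9] [474.  89.  56.] [487. 104.  66.]
side rim [211. 184.] 342 (array([469.8, 186.6]), array([107.6, 125.8]), np.float32(97.3)) 68.9
```

View pics/crop.png

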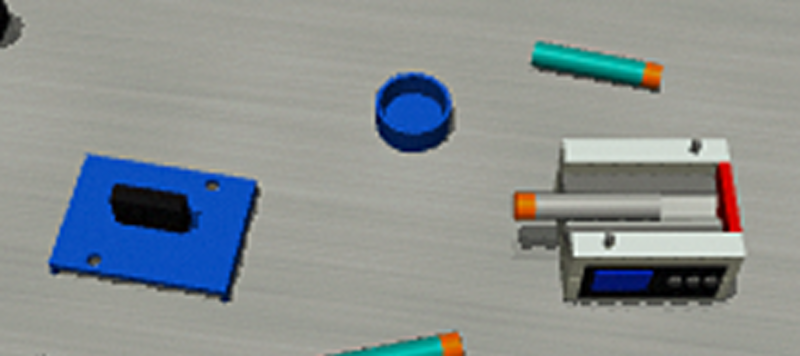

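The crop confirms the steel shaft lying in the open white pump, orange tail out at (525,205). It also shows the blue cover with its holes at (212,186) and (95,260), matching the pins at (695,147) and (609,240). First move: turn the tool to the pump's axes and travel to a point behind the tail, fingers closing.

```bash
python3 -m pendant '[[[0,0,0,0,0,0.1175],[0,0,0,0,0,0.1175],[0,0,0,0,0,0.1175],[0,0,0,0,0,0.1175],[0,0,0,0,0,0.1175],[0,0,0,0,0,0.1175],[0,0,0,0,0,0.1175],[0,0,0,0,0,0.1175],[0,0,0,0,0,0.1175],[0,0,0,0,0,0.1175],[0,0,0,0,0,0]]]' 0 && python3 -m pendant '[[[-32.6,13.9,0,0,0,0],[-32.6,13.9,0,0,0,0],[-32.6,13.9,0,0,0,0],[-32.6,13.9,0,0,0,0],[-32.6,13.9,0,0,0,0],[-32.6,13.9,0,0,0,0],[-32.6,13.9,0,0,0,0],[-32.6,13.9,0,0,0,0],[-32.6,13.9,0,0,0,0],[-32.6,13.9,0,0,0,0],[-32.6,13.9,0,0,0,0],[-32.6,13.9,0,0,0,0],[-32.6,13.9,0,0,0,0],[-32.6,13.9,0,0,0,0],[-32.6,13.9,0,0,0,0],[-32.6,13.9,0,0,0,0],[-32.6,13.9,0,0,0,0],[-32.6,13.9,0,0,0,0],[0,0,0,0,0,0],[0,0,0,0,0,0]]]'
python3 - <<'E'
from h import *
import pickle
s=arm.get_state(); print(tool(s).round(3),s["q"].round(3))
c=cap("wrist"); pickle.dump(c,open("w.pkl","wb"))
print(np.array(c["T_tool_cam"]).round(2))
cv2.imwrite("pics/w1.png",c["frame"])
E
```

```text
clock: 1.02
tcp_pos: [163.5, 603.1, 214.3]
ee_rot: [0.0, 0.661, 0.75, -0.0]
wrist_force: [0.2, -0.1, -0.8]
opening: 0.285
grasp_force: 0.0
clock: 2.68
tcp_pos: [488.7, 52.8, 214.2]
ee_rot: [-0.0, 0.659, 0.752, -0.0]
wrist_force: [-0.3, -0.3, -0.6]
opening: 0.003
grasp_force: 0.0
[[-1.31000e-01  9.91000e-01 -1.00000e-03  4.88664e+02]
 [ 9.91000e-01  1.31000e-01  0.00000e+00  5.27780e+01]
 [ 0.00000e+00 -1.00000e-03 -1.00000e+00  2.14243e+02]
 [ 0.00000e+00  0.00000e+00  0.00000e+00  1.00000e+00]] [-0.027  0.303  1.878  0.     0.962 -0.159]
[[   0.      0.96    0.3    84.19]
 [   1.     -0.      0.      0.67]
 [   0.      0.3    -0.96 -170.06]
 [   0.      0.      0.      1.  ]]
```

View pics/w1.png

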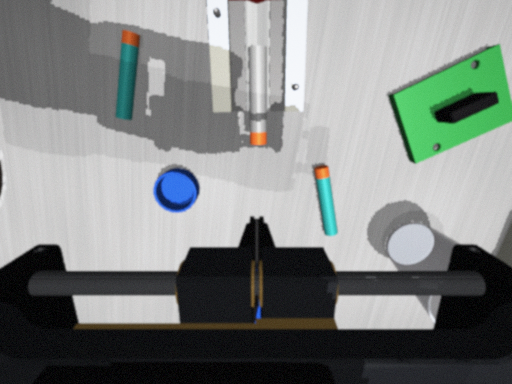

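The wrist view shows the tail at (258,138) dead ahead of the closed fingers at (257,220), and the pins at (217,13) and (295,87). Now the pump's pose from rim points and pins.

```bash
cat >> h.py <<'E'
def hit(c,u,v,z):
    d=c["C"][:3,:3]@np.array([(u-c["cx"])/c["fx"],-(v-c["cy"])/c["fy"],-1]); o=c["C"][:3,3]
    return o+d*(z-o[2])/d[2]
E
python3 - <<'E'
from h import *
import pickle
c=pickle.load(open("w.pkl","rb")); P=c["P"]; f=c["frame"]
hsv=cv2.cvtColor(f,cv2.COLOR_BGR2HSV).astype(int)
# pins: dark blobs within the rims
for u0,v0 in((217,13),(295,87)):
    g=cv2.cvtColor(f,cv2.COLOR_BGR2GRAY)[max(v0-7,0):v0+8,u0-7:u0+8].astype(int)
    v,u=np.nonzero(g<130); uu,vv=u.mean()+u0-7,v.mean()+max(v0-7,0)
    p=hit(c,uu,vv,82); print("pin",uu,vv,p.round(1),P[max(v0-4,0):v0+5,u0-4:u0+5,2].max().round(1))
m=(hsv[...,0]>=5)&(hsv[...,0]<22)&(hsv[...,1]>150)&(P[...,2]>50); p=P[m]
print("tail",p.shape,np.nanmin(p,0).round(1),np.nanmax(p,0).round(1),np.median(p,0).round(1))
d=np.array([-.1305,.9914]);n=np.array([.9914,.1305])
print("along/across",np.percentile(p[:,:2]@d,[1,50,99]).round(1),np.percentile(p[:,:2]@n,[1,50,99]).round(1))
# rim inner/outer edges in tool axes
m=(abs(P[...,2]-70)<4); q=P[m]; a=q[:,:2]@d; b=q[:,:2]@n
print("rim across",np.percentile(b,[.5,99.5]).round(1),"start along",np.percentile(a,[.5,99.5]).round(1),np.median(q[:,2]))
for lo in range(int(np.nanmin(a)),int(np.nanmax(a)),12):
    s=(a>=lo)&(a<lo+12)
    if s.sum()>20: bb=b[s]; mid=(bb.min()+bb.max())/2; L=bb[bb<mid];Rr=bb[bb>mid]; print(lo,np.array([L.min(),L.max(),Rr.min(),Rr.max()]).round(1))
print("pump centre est along/across",np.array([470.5,187.5])@d,np.array([470.5,187.5])@n,"tcp",np.array([488.7,52.8])@d,np.array([488.7,52.8])@n)
E
```

```text
pin 216.85714285714286 13.392857142857142 [429.1 214.8  82. ] 84.4
pin 293.27272727272725 86.72727272727273 [514.  158.7  82. ] 84.4
tail (1216, 3) [406.6  40.8  59.1] [563.6 105.9 340.8] [485.   74.9 318.3]
along/across [-2.4  9.9 40.1] [417.5 491.4 567.4]
rim across [442.9 733.6] start along [-129.4  171.9] 69.90416698502679
-141 [688.7 689.4 689.6 690.1]
-129 [689.1 691.4 691.9 693.7]
-117 [693.2 698.  698.2 703. ]
-105 [702.  726.4 727.  751.3]
27 [489.1 493.8 494.9 499.6]
39 [486.8 492.6 493.7 499.5]
51 [486.9 492.6 493.7 499.4]
63 [443.6 492.6 493.7 543.6]
75 [443.1 492.5 493.6 543.1]
87 [443.6 492.5 493.6 543.1]
99 [443.  492.5 493.6 543.3]
111 [442.7 492.5 493.5 542.5]
123 [442.6 492.5 493.5 542.8]
135 [442.5 462.7 522.5 542.2]
147 [442.5 462.7 522.5 542.5]
159 [442.2 462.4 522.3 542. ]
171 [442.7 462.2 522.3 542.5]
pump centre est along/across 124.48724999999999 490.92244999999997 tcp -11.429430000000009 491.38757999999996
```

```bash
python3 -m pendant '[[[0,1,26,0,0,0],[0,0,26,0,0,0],[0,0,26,0,0,0],[0,0,26,0,0,0],[0,0,26,0,0,0],[0,0,26,0,0,0],[0,0,0,0,0,0],[8,0,0,0,0,0],[8,0,0,0,0,0],[4,0,0,0,0,0],[0,0,0,0,0,0],[0,0,0,0,0,0]]]' && python3 -m pendant '[[[2,0,0,0,0,0],[2,0,0,0,0,0],[2,0,0,0,0,0],[2,0,0,0,0,0],[2,0,0,0,0,0],[2,0,0,0,0,0],[2,0,0,0,0,0],[2,0,0,0,0,0],[2,0,0,0,0,0],[2,0,0,0,0,0]]]'
```

```text
clock: 3.73
tcp_pos: [487.0, 74.7, 59.7]
ee_rot: [0.001, 0.659, 0.752, 0.001]
wrist_force: [-0.1, -0.4, 0.5]
opening: 0.007
grasp_force: 0.0
clock: 4.57
tcp_pos: [484.0, 94.1, 58.6]
ee_rot: [-0.0, 0.659, 0.752, -0.0]
wrist_force: [-0.4, -5.0, 2.2]
opening: 0.002
grasp_force: 2.1
```

Contact at about 5 N, and the shaft is sliding. About 30 mm still to go.

```bash
python3 -m pendant '[[[2,0,0,0,0,0],[2,0,0,0,0,0],[2,0,0,0,0,0],[2,0,0,0,0,0],[2,0,0,0,0,0],[2,0,0,0,0,0],[2,0,0,0,0,0],[2,0,0,0,0,0],[2,0,0,0,0,0],[2,0,0,0,0,0],[2,0,0,0,0,0],[2,0,0,0,0,0]]]'; python3 -m pendant '[[[1,0,0,0,0,0],[0.8,0,0,0,0,0],[0.8,0,0,0,0,0],[0.8,0,0,0,0,0]]]'
```

```text
clock: 5.57
tcp_pos: [480.6, 117.7, 58.7]
ee_rot: [-0.0, 0.659, 0.752, -0.0]
wrist_force: [-1.1, -7.5, 4.9]
opening: 0.003
grasp_force: 3.3
clock: 5.9
tcp_pos: [480.2, 121.0, 58.7]
ee_rot: [-0.0, 0.659, 0.752, -0.0]
wrist_force: [-1.3, -6.8, 4.8]
opening: 0.008
grasp_force: 3.3
```

```bash
for i in 1 2; do :; done; python3 -m pendant '[[[0.6,0,0,0,0,0],[0.6,0,0,0,0,0],[0.6,0,0,0,0,0],[0.6,0,0,0,0,0]]]'; python3 -m pendant '[[[0.5,0,0,0,0,0],[0.5,0,0,0,0,0],[0.5,0,0,0,0,0]]]'
```

```text
clock: 6.23
tcp_pos: [479.8, 123.4, 58.7]
ee_rot: [-0.0, 0.659, 0.752, -0.0]
wrist_force: [-0.4, -7.0, 5.4]
opening: 0.003
grasp_force: 3.4
clock: 6.48
tcp_pos: [479.6, 124.9, 58.7]
ee_rot: [-0.0, 0.659, 0.752, -0.0]
wrist_force: [-1.4, -6.8, 4.6]
opening: 0.004
grasp_force: 3.4
```

```bash
python3 -m pendant '[[[0.4,0,0,0,0,0],[0.4,0,0,0,0,0],[0.4,0,0,0,0,0]]]'; python3 -m pendant '[[[0.3,0,0,0,0,0],[0.3,0,0,0,0,0],[0.3,0,0,0,0,0]]]'
```

```text
clock: 6.73
tcp_pos: [479.6, 125.3, 58.7]
ee_rot: [0.0, 0.659, 0.752, -0.001]
wrist_force: [-0.1, -18.8, 5.2]
opening: 0.005
grasp_force: 9.6
clock: 6.98
tcp_pos: [479.6, 125.4, 58.7]
ee_rot: [0.0, 0.659, 0.752, -0.001]
wrist_force: [0.4, -26.0, 6.3]
opening: 0.003
grasp_force: 13.1
```

The force stepped from 7 to 26 N at the position where home was expected, so the shaft is against the stop. Backing off, rising and checking.

```bash
python3 -m pendant '[[[-3,0,0,0,0,0],[-10,0,0,0,0,0],[-25,0,0,0,0,0],[-10,0,-30,0,0,0],[0,0,-35,0,0,0],[0,0,-35,0,0,0],[0,0,-35,0,0,0],[0,0,-20,0,0,0],[0,0,0,0,0,0],[0,0,0,0,0,0]]]'
python3 - <<'E'
from h import *
import pickle
c=cap("wrist"); pickle.dump(c,open("w.pkl","wb"))
cv2.imwrite("pics/w2.png",cv2.resize(c["frame"][0:240,130:400],(800,711)[:2])[:600])
s=arm.get_state();T=tool(s);print(T[:3,3])
P=c["P"];d=T[:2,0];n=T[:2,1]
m=abs(P[...,2]-70)<4;q=P[m];a=q[:,:2]@d;b=q[:,:2]@n
s=(b>420)&(b<570)&(a>0);print(cv2.minAreaRect(q[s][:,:2].astype(np.float32)))
for lo in range(int(a[s].min()),int(a[s].max()),12):
    t=s&(a>=lo)&(a<lo+12)
    if t.sum()>20: bb=b[t]; mid=(bb.min()+bb.max())/2; L=bb[bb<mid];Rr=bb[bb>mid]; print(lo,np.array([L.min(),L.max(),Rr.min(),Rr.max()]).round(1))
w=s&(abs(b-493)<3);print("shaft tail along",a[w].min(),a[w].max(),"rim start",a[s&(abs(b-493)>32)].min(), "d",d)
hsv=cv2.cvtColor(c["frame"],cv2.COLOR_BGR2HSV).astype(int)
r=((hsv[...,0]<5)|(hsv[...,0]>172))&(hsv[...,1]>150)&(P[...,2]>40)&(P[...,2]<80)
print("red along",np.percentile(P[r][:,:2]@d,[1,99]))
E
```

```text
clock: 7.82
tcp_pos: [486.1, 79.5, 214.2]
ee_rot: [0.001, 0.659, 0.752, 0.001]
wrist_force: [-0.5, -0.3, -1.4]
opening: 0.001
grasp_force: 0.0
[485.63305873  79.42780656 213.18144631]
((472.18670654296875, 188.4593505859375), (100.27588653564453, 120.0497817993164), 8.10159683227539)
64 [443.8 492.8 494.  543. ]
76 [443.2 492.8 494.  543.3]
88 [442.9 492.8 494.  543.1]
100 [443.3 492.8 493.9 542.5]
112 [442.8 492.8 493.9 543. ]
124 [442.7 491.8 492.8 542.6]
136 [442.8 491.8 492.8 542.6]
148 [442.4 491.8 492.9 542.3]
160 [442.2 491.8 492.9 542.4]
172 [442.2 491.9 492.9 542. ]
184 [443.1 491.9 492.9 541.4]
shaft tail along 73.5151553104479 185.06112564160486 rim start 64.70739973580417 d [-0.13066183  0.99142691]
red along [176.55936642 184.07198644]
```

View pics/w2.png

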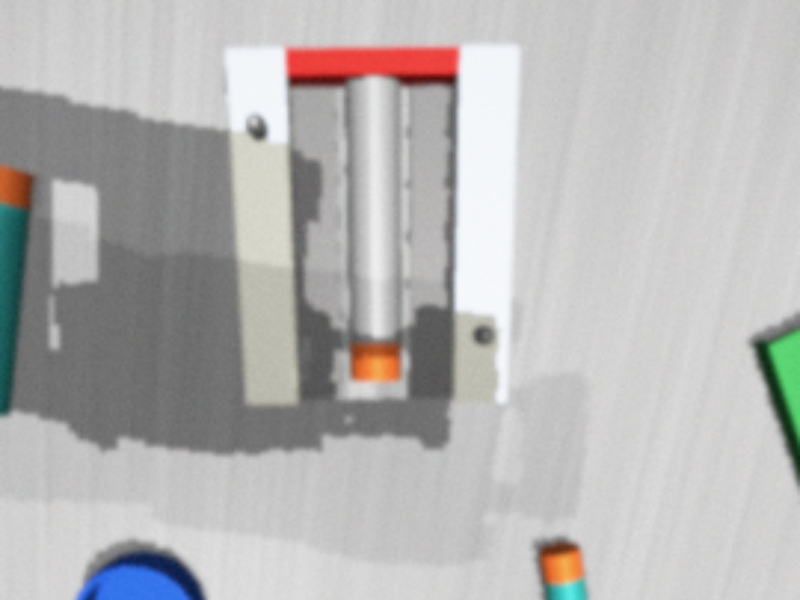

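The shaft's front end touches the red stop at crop (373,78), and its tail lies about 8 mm inside the housing, so it's home. On to the cover, viewed from the same relative standpoint so that camera bias cancels.

```bash
python3 - <<'E'
from h import *
import pickle
c=pickle.load(open("w.pkl","rb")); P=c["P"]
for u0,v0 in((216,42),(293,113)):
    w=P[v0-9:v0+10,u0-9:u0+10].reshape(-1,3); t=w[w[:,2]>78]; print(len(t),t.mean(0).round(1),t.max(0).round(1),t.min(0).round(1))
E
python3 -m pendant '[[[-33,3,0,0,0,0.089],[-33,3,0,0,0,0.089],[-33,3,0,0,0,0],[-33,3,0,0,0,0],[-33,3,0,0,0,0],[-33,3,0,0,0,0],[-33,3,0,0,0,0],[-33,3,0,0,0,0],[-33,3,0,0,0,0],[-33,3,0,0,0,0],[-33,3,0,0,0,0],[0,0,0,0,0,0],[0,0,0,0,0,0]]]' 0.5 20
python3 - <<'E'
from h import *
import pickle
s=arm.get_state();T=tool(s);print(T.round(3))
c=cap("wrist"); pickle.dump((c,T),open("w2.pkl","wb"))
cv2.imwrite("pics/w3.png",c["frame"])
P=c["P"]; hsv=cv2.cvtColor(c["frame"],cv2.COLOR_BGR2HSV).astype(int)
m=(abs(hsv[...,0]-110)<15)&(hsv[...,1]>150)&(abs(P[...,2]-16)<5)
r=cv2.minAreaRect(P[m][:,:2].astype(np.float32));print("plate",r)
m=(P[...,2]>44)&(P[...,2]<56)&(abs(P[...,0]-507)<60)&(abs(P[...,1]+174)<60);m=m&(hsv[...,2]<90)
r=cv2.minAreaRect(P[m][:,:2].astype(np.float32));print("grip",m.sum(),r,np.median(P[m][:,2]))
g=np.array(r[0])-T[:2,3];print("offset tool x,y",g@T[:2,0],g@T[:2,1])
E
```

```text
43 [428.3 216.8  81.7] [431.  220.8  86. ] [424.9 214.3  78.3]
35 [516.3 159.4  81.7] [519.8 162.5  85.7] [513.4 156.1  78. ]
clock: 8.95
tcp_pos: [509.9, -284.8, 211.3]
ee_rot: [-0.002, 0.724, 0.689, -0.0]
wrist_force: [0.0, 0.9, -0.2]
opening: 0.504
grasp_force: 0.0
[[ 4.90000e-02  9.99000e-01 -3.00000e-03  5.09867e+02]
 [ 9.99000e-01 -4.90000e-02  2.00000e-03 -2.84751e+02]
 [ 2.00000e-03 -3.00000e-03 -1.00000e+00  2.11308e+02]
 [ 0.00000e+00  0.00000e+00  0.00000e+00  1.00000e+00]]
plate ((479.9848327636719, -236.23605346679688), (294.7239990234375, 139.08187866210938), 65.21307373046875)
grip 627 ((509.2120361328125, -173.5171356201172), (52.32765579223633, 13.970076560974121), 87.2132568359375) 49.90847828588795
offset tool x,y 111.06595779169626 -6.1407516467919505
```

View pics/w3.png

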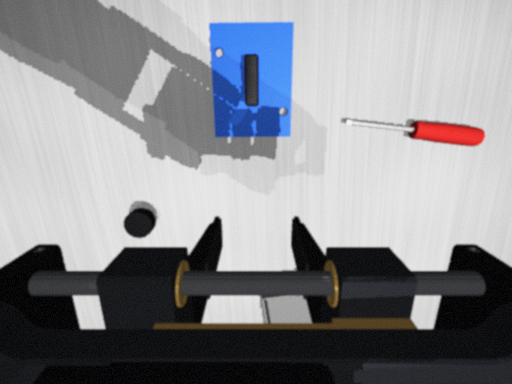

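The wrist view shows the cover at (251,79), grip at (251,80), holes at (219,52) and (283,111), and the screwdriver and knob well clear. The grip lies 111 mm ahead and 6 mm to -y. Moving over it, down, and gripping.

```bash
python3 -m pendant '[[[27.8,-1.5,0,0,0,0],[27.8,-1.5,0,0,0,0],[27.8,-1.5,0,0,0,0],[27.8,-1.5,0,0,0,0],[0,0,30,0,0,0],[0,0,30,0,0,0],[0,0,30,0,0,0],[0,0,30,0,0,0],[0,0,20,0,0,0],[0,0,10,0,0,0],[0,0,0,0,0,0],[0,0,0,0,0,0],[0,0,0,0,0,0]]]' 0.5 20
```

```text
clock: 10.08
tcp_pos: [510.4, -172.2, 64.7]
ee_rot: [0.001, 0.723, 0.69, 0.0]
wrist_force: [0.0, 0.1, 1.1]
opening: 0.503
grasp_force: 0.0
```

Run:
```python
from h import *
T=tool(arm.get_state());print(T.round(3))
g=np.array([509.2,-173.5])-T[:2,3];print(g@T[:2,0],g@T[:2,1])
```

```text
[[ 4.70000e-02  9.99000e-01  1.00000e-03  5.10370e+02]
 [ 9.99000e-01 -4.70000e-02 -1.00000e-03 -1.72156e+02]
 [-0.00000e+00  1.00000e-03 -1.00000e+00  6.47170e+01]
 [ 0.00000e+00  0.00000e+00  0.00000e+00  1.00000e+00]]
-1.3973026292095845 -1.106497165090545
```

```bash
python3 -m pendant '[[[-1.4,-1.1,14,0,0,0],[0,0,14,0,0,0],[0,0,10,0,0,0],[0,0,4,0,0,0],[0,0,0,0,0,0],[0,0,0,0,0,0],[0,0,0,0,0,0]]]' 0.5 30 && python3 -m pendant '[[[0,0,0,0,0,0],[0,0,0,0,0,0],[0,0,0,0,0,0],[0,0,0,0,0,0],[0,0,0,0,0,0],[0,0,0,0,0,0],[0,0,0,0,0,0],[0,0,0,0,0,0]]]' 0 30
```

```text
clock: 10.67
tcp_pos: [509.1, -173.8, 22.3]
ee_rot: [0.0, 0.724, 0.69, 0.0]
wrist_force: [0.4, -0.2, -0.3]
opening: 0.502
grasp_force: 0.0
clock: 11.33
tcp_pos: [508.7, -173.7, 21.7]
ee_rot: [0.0, 0.724, 0.69, 0.0]
wrist_force: [0.5, 0.7, 0.9]
opening: 0.168
grasp_force: 30.0
```

Gripped at opening 0.168 (16 mm) with 30 N. Lift, carry over the pump, turn to its yaw, then check.

```bash
python3 -m pendant '[[[0,0,-5,0,0,0],[0,0,-15,0,0,0],[0,0,-30,0,0,0],[0,0,-30,0,0,0],[0,0,-30,0,0,0],[0,0,-25,0,0,0],[0,0,-15,0,0,0],[0,0,0,0,0,0]]]' && python3 -m pendant '[[[15,-2,0,0,0,0],[25,-4,0,0,0,0],[30,-4.5,0,0,0,0],[30,-4.5,0,0,0,0],[30,-4.5,0,0,0,0],[30,-4.5,0,0,0,0],[30,-4.5,0,0,0,0],[30,-4.5,0,0,0,0],[30,-4.5,0,0,0,0],[30,-4.5,0,0,0,0],[30,-4.5,0,0,0,0],[25,-4,0,0,0,0],[15,-2,0,0,0,0],[10,-1,0,0,0,0],[0,0,0,0,0,-0.05],[0,0,0,0,0,-0.05],[0,0,0,0,0,-0.05],[0,0,0,0,0,-0.04],[0,0,0,0,0,0],[0,0,0,0,0,0]]]'
python3 - <<'E'
from h import *
import pickle
s=arm.get_state();T=tool(s);print(T.round(3),np.degrees(np.arctan2(T[1,0],T[0,0])))
g=np.array([472.3,188.1])-T[:2,3];print(g@T[:2,0],g@T[:2,1])
c=cap("wrist");b=cap("side")
cv2.imwrite("pics/w4.png",np.hstack([cv2.resize(c["frame"],(400,300)),cv2.resize(b["frame"][100:300,120:387],(400,300))]))
P=c["P"];Q=(P-T[:3,3])@T[:3,:3]  # tool coords
hsv=cv2.cvtColor(c["frame"],cv2.COLOR_BGR2HSV).astype(int)
m=(abs(hsv[...,0]-110)<15)&(hsv[...,1]>150)&(Q[...,2]>-5)&(Q[...,2]<20)
q=Q[m]; print(m.sum(),np.percentile(q,[1,99],axis=0).round(1))
e=[(q[abs(q[:,1]-y)<4][:,0].max().round(1)) for y in(-40,-20,0,20,40) if (abs(q[:,1]-y)<4).sum()>5];print("front edge x",e)
E
```

```text
clock: 12.0
tcp_pos: [509.6, -174.0, 174.9]
ee_rot: [0.002, 0.723, 0.69, 0.001]
wrist_force: [0.2, 0.3, -1.8]
opening: 0.167
grasp_force: 30.0
clock: 13.67
tcp_pos: [471.7, 188.3, 170.9]
ee_rot: [-0.0, 0.655, 0.755, -0.001]
wrist_force: [0.7, -0.7, -1.4]
opening: 0.168
grasp_force: 30.0
[[-1.41000e-01  9.90000e-01 -1.00000e-03  4.71690e+02]
 [ 9.90000e-01  1.41000e-01 -0.00000e+00  1.88335e+02]
 [-0.00000e+00 -1.00000e-03 -1.00000e+00  1.70861e+02]
 [ 0.00000e+00  0.00000e+00  0.00000e+00  1.00000e+00]] 98.10035685908177
-0.3190743277071771 0.5707200015527901
14693 [[-62.2 -47.7   4.1]
 [ 66.6  48.9   7.8]]
front edge x [np.float64(66.6), np.float64(66.6), np.float64(66.7), np.float64(66.8), np.float64(66.7)]
```

View pics/w4.png

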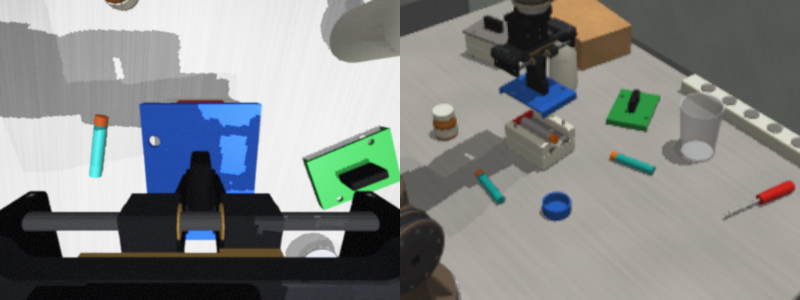

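The cover hangs level and square: front edge at 66.7 mm in the tool frame against a nominal 67. It's above the pump, yaw 98.1°. The remaining offset is under 0.5 mm, so down to just above the pins.

```bash
python3 -m pendant '[[[-0.3,0.2,10,0,0,0],[0,0,20,0,0,0],[0,0,20,0,0,0],[0,0,12,0,0,0],[0,0,6,0,0,0],[0,0,3,0,0,0],[0,0,0,0,0,0],[0,0,0,0,0,0]]]'
python3 - <<'E'
from h import *
s=arm.get_state();T=tool(s);print(T.round(3))
g=np.array([472.3,188.1])-T[:2,3];print(g@T[:2,0],g@T[:2,1])
c=cap("wrist");Q=(c["P"]-T[:3,3])@T[:3,:3];f=c["frame"]
hsv=cv2.cvtColor(f,cv2.COLOR_BGR2HSV).astype(int)
w=(Q[...,0]>25)&(Q[...,0]<45)&(abs(Q[...,1]+40)<8)&(hsv[...,1]<120)
v,u=np.nonzero(w);print("hole",w.sum(),u.mean(),v.mean(),Q[w].mean(0).round(1),Q[w].min(0).round(1),Q[w].max(0).round(1))
u,v=int(u.mean()),int(v.mean());cv2.imwrite("pics/w5.png",cv2.resize(f[v-40:v+40,u-40:u+40],(480,480),interpolation=cv2.INTER_CUBIC))
E
```

```text
clock: 14.43
tcp_pos: [472.6, 188.3, 101.0]
ee_rot: [0.0, 0.655, 0.756, 0.0]
wrist_force: [0.0, -0.4, -0.9]
opening: 0.166
grasp_force: 30.0
[[-1.42000e-01  9.90000e-01  1.00000e-03  4.72641e+02]
 [ 9.90000e-01  1.42000e-01  0.00000e+00  1.88276e+02]
 [ 0.00000e+00  1.00000e-03 -1.00000e+00  1.00961e+02]
 [ 0.00000e+00  0.00000e+00  0.00000e+00  1.00000e+00]]
-0.12596037724165368 -0.3630221884375615
hole 3354 107.96690518783542 322.6168753726893 [  26.8  -40.4 -104.3] [  25.  -48. -126.] [ 39.8 -32.   33. ]
```

View pics/w5.png

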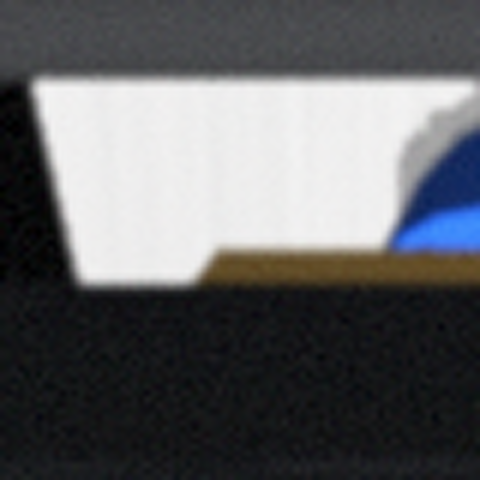

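That crop landed on the gripper body, not the hole, because my mask let in the near depths. Redoing it at the hole, around (198,180).

Run:
```python
from h import *
s=arm.get_state();T=tool(s)
c=cap("wrist");Q=(c["P"]-T[:3,3])@T[:3,:3];f=c["frame"]
hsv=cv2.cvtColor(f,cv2.COLOR_BGR2HSV).astype(int)
w=np.zeros(f.shape[:2],bool);w[160:200,180:216]=1;w&=hsv[...,1]<120
v,u=np.nonzero(w);print("hole",w.sum(),u.mean(),v.mean(),Q[w].mean(0).round(1),Q[w].min(0).round(1),Q[w].max(0).round(1))
C=dict(c);print("hole centre at plate top, tool:",((hit(c,u.mean(),v.mean(),T[2,3]-5.7)-T[:3,3])@T[:3,:3]).round(1))
u,v=198,180;cv2.imwrite("pics/w6.png",cv2.resize(f[v-30:v+30,u-30:u+30],(480,480),interpolation=cv2.INTER_CUBIC))
```

```text
hole 258 191.1705426356589 181.97286821705427 [ 21.4 -55.2  50. ] [-11.9 -80.1   4.8] [ 42.3 -33.8 103.3]
hole centre at plate top, tool: [ 34.3 -43.1   5.7]
```

View pics/w6.png

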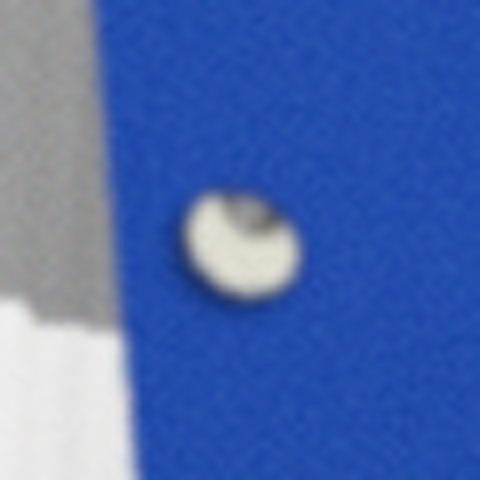

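The hole shows at crop (240,245), with the pin tip visible through it near (250,213), up and right of the hole's centre because of parallax. I'll compute where each should appear if perfectly aligned.

Run:
```python
from h import *
s=arm.get_state();T=tool(s);c=cap("wrist")
def proj(pt):
    X=np.linalg.inv(np.array(c["T_tool_cam"]))@np.r_[pt,1]
    return np.array([c["cx"]+c["fx"]*X[0]/-X[2]-168,c["cy"]-c["fy"]*X[1]/-X[2]-150])*8
print(c["fx"])
zt=21.7-16; tipz=T[2,3]-84
for n,z in(("top",zt),("bottom",zt+6),("tip",tipz),("base of taper",tipz+5)):
    p=proj([35,-40,z]);print(n,z,p.round(0),"per +1mm x",(proj([36,-40,z])-p).round(1),"per +1mm y",(proj([35,-39,z])-p).round(1))
g=cv2.cvtColor(c["frame"],cv2.COLOR_BGR2GRAY);print(g[172:188,188:208])
```

```text
272.00726405448137
top 5.699999999999999 [222. 248.] per +1mm x [ -0.8 -11.5] per +1mm y [11.9  0. ]
bottom 11.7 [237. 229.] per +1mm x [ -0.7 -11.2] per +1mm y [11.6  0. ]
tip 17.269374668651963 [250. 213.] per +1mm x [ -0.7 -10.9] per +1mm y [11.2  0. ]
base of taper 22.269374668651963 [261. 199.] per +1mm x [ -0.7 -10.7] per +1mm y [11.  0.]
[[ 76  70  70  75  73  79  76  76  74  69  75  76  76  74  76  76  76  78
   78  77]
 [ 77  74  74  77  76  80  90  85  74  79  80  77  76  77  77  74  75  78
   73  75]
 [ 74  70  73  71  89 120 133 120  95  99 100 100  90  78  76  78  77  75
   79  74]
 [ 77  75  70  84 122 166 184 164 130 121 136 129 114  90  76  73  71  74
   77  78]
 [ 71  71  74  97 156 199 211 188 155 143 146 143 126 101  78  81  65  74
   76  75]
 [ 73  67  74 120 183 215 220 206 183 163 153 146 125 108  95  98  89  77
   74  76]
 [ 70  60  75 130 196 220 221 215 205 183 170 151 136 126 139 140 118  86
   73  71]
 [ 64  62  70 130 201 222 221 219 217 203 194 177 174 171 183 181 150 104
   79  75]
 [ 68  56  66 126 188 215 221 221 221 219 213 206 208 207 214 206 173 113
   77  69]
 [ 67  55  63 104 164 206 219 220 218 223 220 222 221 219 217 221 188 125
   79  72]
 [ 68  62  53  82 141 190 213 220 221 218 224 217 220 222 219 212 182 122
   79  72]
 [ 75  60  53  61 103 152 191 214 218 217 220 220 220 220 216 204 167 107
   71  72]
 [ 72  68  60  54  66 104 157 196 211 216 216 215 215 217 207 185 135  96
   71  74]
 [ 69  68  67  57  55  64 101 146 174 192 201 200 199 193 174 141 101  74
   75  76]
 [ 75  69  71  63  56  54  61  90 113 138 153 153 143 135 115  90  73  74
   75  71]
 [ 74  74  75  72  65  56  55  55  59  75  88  89  82  75  69  68  73  73
   76  72]]
```

The tip appears where aligned geometry predicts, and the hole sits about 0.8 mm to +y of it, in line with the earlier camera bias. Shifting y by -0.8 and x by +0.3, then lowering slowly.

```bash
python3 -m pendant '[[[0.3,-0.8,0,0,0,0],[0,0,2,0,0,0],[0,0,2,0,0,0],[0,0,1.5,0,0,0],[0,0,1,0,0,0],[0,0,1,0,0,0],[0,0,1,0,0,0],[0,0,0,0,0,0]]]'; python3 -m pendant '[[[0,0,1,0,0,0],[0,0,1,0,0,0],[0,0,1,0,0,0],[0,0,0,0,0,0]]]'
```

```text
clock: 15.25
tcp_pos: [471.5, 188.4, 91.9]
ee_rot: [-0.0, 0.655, 0.756, -0.0]
wrist_force: [0.1, 0.1, -1.9]
opening: 0.165
grasp_force: 30.0
clock: 15.58
tcp_pos: [471.5, 188.4, 88.9]
ee_rot: [-0.0, 0.655, 0.756, -0.0]
wrist_force: [-0.8, 0.0, -0.8]
opening: 0.167
grasp_force: 30.0
```

Past the taper with no side force, so both pins are in. Lowering the last 7 mm gently.

```bash
python3 -m pendant '[[[0,0,1,0,0,0],[0,0,1,0,0,0],[0,0,1,0,0,0],[0,0,1,0,0,0],[0,0,0,0,0,0]]]'; python3 -m pendant '[[[0,0,0.7,0,0,0],[0,0,0.6,0,0,0],[0,0,0.5,0,0,0],[0,0,0,0,0,0]]]'
```

```text
clock: 16.0
tcp_pos: [471.5, 188.4, 84.9]
ee_rot: [-0.0, 0.655, 0.756, -0.0]
wrist_force: [-0.2, 0.1, -0.8]
opening: 0.169
grasp_force: 30.0
clock: 16.33
tcp_pos: [471.5, 188.4, 83.2]
ee_rot: [-0.0, 0.655, 0.756, -0.0]
wrist_force: [-0.3, 0.0, -1.7]
opening: 0.166
grasp_force: 30.0
```

```bash
python3 -m pendant '[[[0,0,0.5,0,0,0],[0,0,0.5,0,0,0],[0,0,0,0,0,0]]]'; python3 -m pendant '[[[0,0,0.4,0,0,0],[0,0,0.3,0,0,0],[0,0,0,0,0,0]]]'
```

```text
clock: 16.58
tcp_pos: [471.5, 188.4, 82.3]
ee_rot: [-0.0, 0.655, 0.756, -0.0]
wrist_force: [0.3, -0.9, -0.6]
opening: 0.166
grasp_force: 30.0
clock: 16.83
tcp_pos: [471.6, 188.4, 81.6]
ee_rot: [-0.0, 0.655, 0.756, 0.0]
wrist_force: [-0.6, 0.2, 0.0]
opening: 0.17
grasp_force: 30.0
```

```bash
python3 -m pendant '[[[0,0,0.3,0,0,0],[0,0,0.3,0,0,0],[0,0,0,0,0,0]]]'; python3 -m pendant '[[[0,0,0.2,0,0,0],[0,0,0.2,0,0,0],[0,0,0,0,0,0]]]'
```

```text
clock: 17.08
tcp_pos: [471.6, 188.4, 81.6]
ee_rot: [0.0, 0.655, 0.756, 0.0]
wrist_force: [-2.3, -0.8, 8.7]
opening: 0.168
grasp_force: 30.0
clock: 17.33
tcp_pos: [471.6, 188.4, 81.6]
ee_rot: [0.0, 0.655, 0.756, 0.0]
wrist_force: [-3.3, -1.4, 14.9]
opening: 0.164
grasp_force: 30.0
```

Down at TCP z 81.6, against 81.7 expected for fully seated, with 15 N of support. Easing the press, opening, and leaving straight up, then back for a look.

```bash
python3 -m pendant '[[[0,0,-0.4,0,0,0],[0,0,-0.4,0,0,0],[0,0,0,0,0,0]]]' && python3 -m pendant '[[[0,0,0,0,0,0],[0,0,0,0,0,0],[0,0,0,0,0,0],[0,0,0,0,0,0],[0,0,0,0,0,0],[0,0,0,0,0,0]]]' 0.5 && python3 -m pendant '[[[0,0,-5,0,0,0],[0,0,-15,0,0,0],[0,0,-30,0,0,0],[0,0,-35,0,0,0],[0,0,-35,0,0,0],[0,0,-20,0,0,0],[-35,0,0,0,0,0],[-35,0,0,0,0,0],[-35,0,0,0,0,0],[0,0,0,0,0,0],[0,0,0,0,0,0]]]'
python3 - <<'E'
from h import *
c=cap("wrist");b=cap("scene");P=c["P"]
hsv=cv2.cvtColor(c["frame"],cv2.COLOR_BGR2HSV).astype(int)
m=((abs(hsv[...,0]-110)<15)&(hsv[...,1]>150)&(P[...,2]>60)&(P[...,2]<95)).astype(np.uint8)
k,L,st,_=cv2.connectedComponentsWithStats(m);i=1+st[1:,4].argmax();p=P[L==i]
print(cv2.minAreaRect(p[:,:2].astype(np.float32)))
A=np.c_[p[:,:2]-p[:,:2].mean(0),np.ones(len(p))];print("plane slope,z",np.linalg.lstsq(A,p[:,2],rcond=None)[0].round(4))
i1=cv2.resize(c["frame"],(400,300));i2=cv2.resize(b["frame"],(400,300));cv2.imwrite("pics/f.png",np.hstack([cv2.resize(c["frame"][0:200,130:397],(400,300)),i2]))
E
```

```text
clock: 17.58
tcp_pos: [471.6, 188.4, 81.6]
ee_rot: [0.0, 0.655, 0.756, 0.0]
wrist_force: [-1.6, -0.9, 5.9]
opening: 0.169
grasp_force: 30.0
clock: 18.08
tcp_pos: [471.6, 188.4, 81.4]
ee_rot: [-0.0, 0.655, 0.756, 0.0]
wrist_force: [0.5, -0.2, -0.5]
opening: 0.488
grasp_force: 0.0
clock: 19.0
tcp_pos: [486.7, 83.2, 221.8]
ee_rot: [0.0, 0.656, 0.755, 0.0]
wrist_force: [0.1, 0.5, -0.2]
opening: 0.502
grasp_force: 0.0
((471.9718322753906, 188.15655517578125), (98.42300415039062, 132.02969360351562), 8.053583145141602)
plane slope,z [-4.00000e-04  5.00000e-04  7.60548e+01]
```

View pics/f.png

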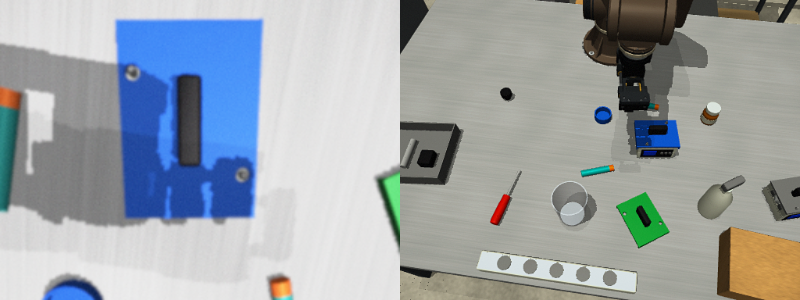

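The plate top is level at z 76.1 (nominal 76), both pins show through the holes at (132,73) and (241,174), and the other things stand where they were. Handing in.

```bash
python3 -c "
from workcell import arm
print(arm.hand_in())"
```

```text
the job is handed in; nothing more can be done
None
```

The job is handed in at about 19 s on the robot's clock: the shaft rests against the red stop and the blue cover lies flat and fully down over both pins, released, with the other things on the bench left as they were.

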